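# Stir the small beads through the bar screen

## Task

Take the ball-ended stirring stick from its sloping rest and, with its ball down on the stand's top, stir the beads round in the hoop until every small bead has dropped through the bars into the tray below, while all the large ones stay in the hoop. Then put the stick back in its rest. Move the beads only with the stick, never with the gripper; do not press the stick hard against the stand; and leave the tin, mug and jar where they are.

Things in the scene. Friction and masses are not known exactly. Their poses are not given: they have to be found in the camera images.
- stand: Fixed sieving stand, 232 mm square, top 75 mm high; origin at bench level under the hoop's centre. The -y half of the top is solid plate; the +y half, for |x| below 75 mm, is a screen of 6 mm steel bars along y, 25 mm apart, one through the centre (19 mm clear slots; only small beads fit through), tops flush with the plate. Below: open white tray, 206 mm square, walls 45 mm high.
- hoop (a point): Centre of the hoop on the top surface of the plate (75 mm above the bench); axes as the stand's. The hoop is 190 mm inside diameter, 3 mm thick, 35 mm high from this surface.
- rest: Fixed steel trough on a wooden base (120 x 90 x 10 mm), holding the stick at a slope of 0.61 rad, ball end low towards the rest's +x. Origin: bench level, under the middle of the handle of the stick at home. The trough (18 mm wide inside, flared above, 58 mm long) bears the shaft between collar and ball; the handle overhangs freely.
- cradle (a point): Point on the rest (105 mm above the bench) where the stick's origin lies when the stick is home in the trough.
- stick: Loose wooden stirring stick, 110 g, 158 mm long. Origin: middle of the handle; +x points along it to the ball. Handle x -30 to +22 mm, 16 wide (y), 26 (z); 26 mm collar at x 30 to 36, which stops against the trough's upper end; 12 mm square shaft; 26 mm ball centred at x = 115. In the rest it slopes down 0.61 rad, its y level.
- ball (a point): Centre of the stick's ball (13 mm radius), 115 mm from the stick's origin along its +x.
- tin: Loose blue-labelled paint tin, 84 mm diameter, 100 mm high, origin under its centre: bystander.
- mug: Loose white mug, 80 mm diameter, 90 mm high, origin under its centre: bystander.
- jar: Loose glass jar with a white cap, 64 mm diameter, 90 mm high, origin under its centre: bystander.
- small1: Small lacquered wooden drum bead, 15 mm diameter, 13 mm high, starts upright on the plate in the hoop. Origin: centre of its lower end face (up to 8 mm from its middle once it has tipped).
- small2: Small lacquered wooden drum bead, 15 mm diameter, 13 mm high, starts upright on the plate in the hoop. Origin: centre of its lower end face (up to 8 mm from its middle once it has tipped).
- small3: Small lacquered wooden drum bead, 15 mm diameter, 13 mm high, starts upright on the plate in the hoop. Origin: centre of its lower end face (up to 8 mm from its middle once it has tipped).
- small4: Small lacquered wooden drum bead, 15 mm diameter, 13 mm high, starts upright on the plate in the hoop. Origin: centre of its lower end face (up to 8 mm from its middle once it has tipped).
- large1: Large round lacquered wooden bead, a ball of 30 mm diameter, starts on the plate in the hoop. Origin: its centre.
- large2: Large round lacquered wooden bead, a ball of 30 mm diameter, starts on the plate in the hoop. Origin: its centre.
- large3: Large round lacquered wooden bead, a ball of 30 mm diameter, starts on the plate in the hoop. Origin: its centre.
- large4: Large round lacquered wooden bead, a ball of 30 mm diameter, starts on the plate in the hoop. Origin: its centre.
- large5: Large round lacquered wooden bead, a ball of 30 mm diameter, starts on the plate in the hoop. Origin: its centre.
Things that resemble listed ones, but are neither listed nor needed, are in the scene too. Of the things like the stick, leave any that is purple or turquoise; of the rest the smaller one is meant.

How it is judged (in metres and radians):
On the way, in this order (a step that is already met when the one before it is completed fails the run):
1. the stick has been taken out of its rest (distance between stick and cradle above 0.08 m), for 0.1 s.
2. the ball is inside the hoop, down within 10 mm of the top surface (horizontal distance between ball and hoop below 0.09 m and z of ball in the frame of hoop below 0.023 m), for 0.1 s.
3. all four small beads have dropped through the bars into the tray, all five large ones still in the hoop (z of small1 in the frame of stand between 0 and 0.058 m and horizontal distance between each of small1, small2, small3, small4 and hoop below 0.145 m and z of small2 in the frame of stand between 0 and 0.058 m and z of small3 in the frame of stand between 0 and 0.058 m and z of small4 in the frame of stand between 0 and 0.058 m and z of each of large1, large2, large3, large4, large5 in the frame of stand above 0.08 m and horizontal distance between each of large1, large2, large3, large4, large5 and hoop below 0.09 m), for 0.1 s.
At the end, for the whole second after the job is handed in: All four small beads lie in the tray under the screen, all five large ones on the top within the hoop, and the stick lies still in its rest: origin within 25 mm of home, slope within 0.2 rad of the trough's, ball end low and within 30 mm of the trough's mid-line (all of step 3 and distance between stick and cradle below 0.025 m and distance between ball and cradle below 0.14 m and angle between stick's own x axis and vertical between 1.9808 and 2.3808 rad and y of ball in the frame of rest between -0.03 and 0.03 m and linear speed of stick below 0.02 m/s and contact force between stick and rest above 0.2 N); the robot touches nothing.
It fails at once if the gripper or arm touches a bead (contact force between any of the fingers, the arm and large1 above 0.3 N or contact force between any of the fingers, the arm and small1 above 0.3 N or contact force between any of the fingers, the arm and large2 above 0.3 N or contact force between any of the fingers, the arm and small2 above 0.3 N or contact force between any of the fingers, the arm and large3 above 0.3 N or contact force between any of the fingers, the arm and small3 above 0.3 N or contact force between any of the fingers, the arm and large4 above 0.3 N or contact force between any of the fingers, the arm and small4 above 0.3 N or contact force between any of the fingers, the arm and large5 above 0.3 N).
It fails at once if the stick is pressed on the stand with more than 35 N (contact force between stick and stand above 35 N).
It fails at once if the tin, mug or jar is moved by more than 20 mm (distance of any of tin, mug, jar from where it was at the start of the episode above 0.02 m).
It also fails if it takes over 72 s, if anything falls off the work surface, if the arm or the gripper's body presses on something with over 40 N, if the wrist force passes 120 N, or if a joint passes its speed limit or range.

## Robot

A 7-joint arm with a two-finger parallel gripper is mounted at the origin on the work surface. World frame = base frame: x ahead of the robot, y to its left, z up, the work surface at z = 0. Lengths are in m, angles in degrees, forces in N, time in s.
With the tool pointing down it reaches from about 0.425 to 0.875 m from the base axis. Payload 4.7 kg.
Tool frame: the origin (TCP) lies at the very end of the fingers, on their centre line; the grasp point (between the pads) lies grip_point_offset behind it (grip_point_offset is the distance from the TCP to the grasp point, in m); z points along the fingers, y is the line along which they close (so a half turn about z gives the same grasp; the last joint's range is limited). The gripper opens to 87 mm and grips with 3 to 60 N. Pads are 19 mm wide; open, the fingers measure 117 mm over their backs; the gripper's body (75 mm by 190 mm) begins 51 mm behind the grasp point.
Start: joints at [-66.457, 18.392, -4.016, 83.108, 1.295, 78.541, -3.26], TCP at [0.251, 0.6, 0.185] pointing down, gripper open.
Joint ranges: [-163.93, 163.93], [-17.29, 119.83], [-79.2, 71.16], [3.27, 140.29], [-89.18, 269.18], [5.43, 117.66], [-154.24, 154.24]. Speed limits (degrees/s): [147.25, 147.25, 180, 180, 180, 180, 180].

## Interface

Orientations are given as [roll, pitch, yaw] about the fixed x, y, z axes, in that order (R = Rz(yaw) Ry(pitch) Rx(roll)).
In Python, from rig import sense, grab_frame, get_calibration, job_done, grip_point_offset gives the robot as it stands.
- The arm moves only by the tool apply_moves, never from a script. Its arguments are lists of equal length, an entry for each row: "offset": the shift along the world's x, y, z scaled (see below), a list of three; "twist": the turn, a rotation vector about the world's x, y, z scaled (see below), a list of three; "grip": the opening, from 0 (shut) to 1 (fully open). A call has 1 to 20 rows; each row shifts and turns the commanded pose from where the row before left it; what a row does not reach is not made up. The controller multiplies each number of a shift by 20 mm and each number of a turn by 0.08 rad. A row lasts 1/10 s, in which the tool goes at most 50 mm and 8.59 degrees, less where a joint would pass 70% of its speed; a pose out of reach is approached as far as the arm can. A call with a number of a shift or a turn outside -1 to 1 is refused whole. A call with a gripper value outside its range is refused whole. The fingers move at their own pace and stop on an object; the grip force is fixed at half the most. Time passes only in rows, so rows that do not move let the fingers close. It gives the time, the measured TCP pose, the force, the opening and the grip force at its end, in the units of the state.
- sense(): the state, without advancing time (a new reading comes with each control period).
- grab_frame(name): name is "side" or "top"; returns the picture (384x512x3 uint8, red, green, blue); there is no depth.
- get_calibration(name): a dict with "vertical_fov" (degrees; the focal length in pixels is half the picture's height over the tangent of half this angle, whatever the lens; pixels are square), "cx", "cy" (the principal point, pixels), "T" (4x4, takes a point from camera to world coordinates). Camera axes: x right, y up, looking along -z (the intrinsics and any distortion apply to the point x, -y, -z); pixel columns grow to the right and rows downward; lengths in m; the calibration is good to about 2 mm. A picture is of the moment at which its call begins. get_calibration takes no time and is no camera call.
- job_done(): hands the job in; it is judged then, once.
The state is a dict: "time": time; "joint_positions": joint angles; "qd": joint speeds; "effort": joint torques, N m; "tcp_pos": TCP position; "tcp_rot": TCP orientation; "contact_force": force on the tool from outside, world axes, zero at the start; "torque": the same for the moment, N m; "opening": finger opening in m; "grip_force": force on a finger pad.
Only numpy, scipy, OpenCV 4.12 (cv2) and the standard library are available. Lean on these libraries where they do the work, as an engineer would, in place of code of your own. Each camera call takes 0.05 s, during which the arm holds its last target. There are 200 camera calls.

## Working session

There is one attempt and no reset: what is moved stays moved. The work goes in short steps, Python scripts to look and compute and a tool call to move; the robot and the scene stay as the last step left them, time stands still between calls to the robot, and variables do not carry over. Pictures are saved under pics/ and viewed, at most 10 in all, crops included, and the job is handed in when it is done.

Besides the shell and the picture viewer there is one more tool, called after "Request:" as name(argument=value, ...) on one line, values as JSON. apply_moves: Moves the arm, as the interface text tells. Shifts and turns lie within -1 to 1; 1 stands for 20 mm of shift or 0.08 rad of turn. Its arguments: {"type":"object","properties":{"offset":{"type":"array"},"twist":{"type":"array"},"grip":{"type":"array"}},"required":["offset","twist","grip"]}

```bash
ls; mkdir -p pics
python3 - <<'E'
from rig import *
import cv2
print(sense(), grip_point_offset)
for n in("side","top"):
    cv2.imwrite(f"pics/{n}0.png",grab_frame(n)[:,:,::-1]); print(n,get_calibration(n))
E
```

```text
pics
{'time': 0.0, 'joint_positions': array([-66.45695401,  18.43876977,  -4.01611285,  83.17402873,
         1.29459863,  78.54160501,  -3.25969882]), 'qd': array([-0.13076734, -0.01406773,  0.04683854,  0.03240147, -0.00318486,
       -0.08348014,  0.05896865]), 'effort': array([-2.05126685e-05, -4.91289961e+01, -4.03777175e-01, -3.12537432e+01,
       -6.38970709e-02,  4.34494636e-02,  1.78511141e-04]), 'tcp_pos': array([0.25100818, 0.59890272, 0.1842726 ]), 'tcp_rot': array([-1.79890820e+02,  5.19118402e-03,  1.57267462e+02]), 'contact_force': array([-0.0988348 ,  0.91437073, -0.26014467]), 'torque': array([ 0.03518073,  0.0242454 , -0.01672681]), 'grip_force': 0.0, 'opening': 0.08708166909628039} 0.0187
side {'vertical_fov': 55.97673356098542, 'cx': 251.02553347636479, 'cy': 189.67841097615283, 'T': array([[ 0.79822084,  0.42944761, -0.42239583,  0.16722176],
       [-0.60235511,  0.56507066, -0.56379382, -0.69712592],
       [-0.00343642,  0.70446426,  0.70973114,  0.69955809],
       [ 0.        ,  0.        ,  0.        ,  1.        ]])}
top {'vertical_fov': 51.024784834267855, 'cx': 253.62564978444547, 'cy': 192.35590059133713, 'T': array([[-0.01977865,  0.9951025 , -0.09684942,  0.45602753],
       [-0.99945674, -0.0171245 ,  0.02815993, -0.19001382],
       [ 0.02636352,  0.09735377,  0.9949006 ,  1.0655105 ],
       [ 0.        ,  0.        ,  0.        ,  1.        ]])}
```

View pics/top0.png

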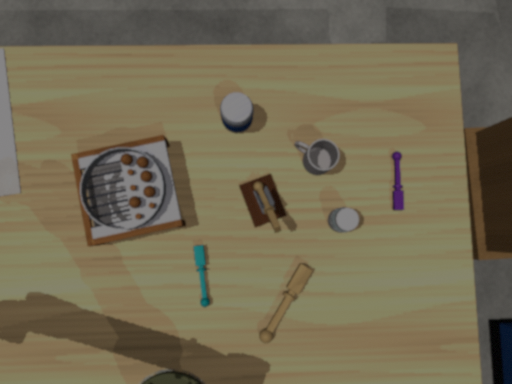

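View pics/side0.png

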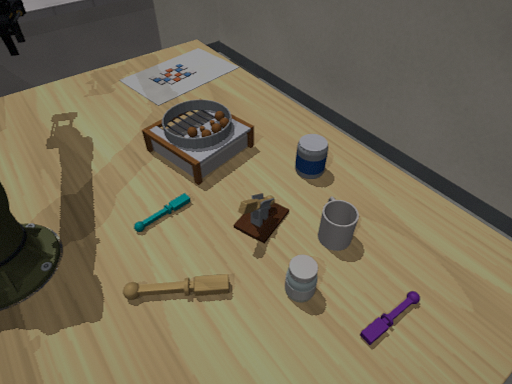

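Two views show the scene. Stick-like things in the top view are the wooden stick in the rest (265,205), a larger wooden one on the bench (287,300), a turquoise one (202,275) and a purple one (398,180). I choose the one in the rest, since it is the smaller wooden one. I'll check it in a close crop.

```bash
cat > h.py <<'E'
import numpy as np, cv2
from rig import *
def cam(n):
    c=get_calibration(n); f=192/np.tan(np.radians(c['vertical_fov']/2)); return c,f
def ray(n,u,v):
    c,f=cam(n); d=c['T'][:3,:3]@np.array([(u-c['cx'])/f,-(v-c['cy'])/f,-1]); return c['T'][:3,3],d
def onz(n,u,v,z):
    o,d=ray(n,u,v); return o+d*(z-o[2])/d[2]
def proj(n,p):
    c,f=cam(n); q=c['T'][:3,:3].T@(np.asarray(p)-c['T'][:3,3]); return c['cx']-f*q[0]/q[2], c['cy']+f*q[1]/q[2]
def tri(a,b):  # pixels in top, side
    (o,d),(p,e)=ray('top',*a),ray('side',*b)
    s,t=np.linalg.lstsq(np.c_[d,-e],p-o,rcond=None)[0]; x,y=o+s*d,p+t*e
    return (x+y)/2,np.linalg.norm(x-y)
E
python3 - <<'E'
import cv2,numpy as np
t=cv2.imread('pics/top0.png');s=cv2.imread('pics/side0.png')
z=lambda im,u,v,w,h,k:cv2.resize(im[v:v+h,u:u+w],None,fx=k,fy=k,interpolation=cv2.INTER_CUBIC)
a=np.vstack([z(t,230,165,80,60,5),z(s,225,180,80,60,5)])
b=np.vstack([z(t,65,130,133,100,3)[:,:399],z(s,140,90,133,100,3)[:,:399]])
cv2.imwrite('pics/crop0.png',np.hstack([a,np.zeros((600,1,3),np.uint8),b]))
E
```

```text
(no output)
```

View pics/crop0.png

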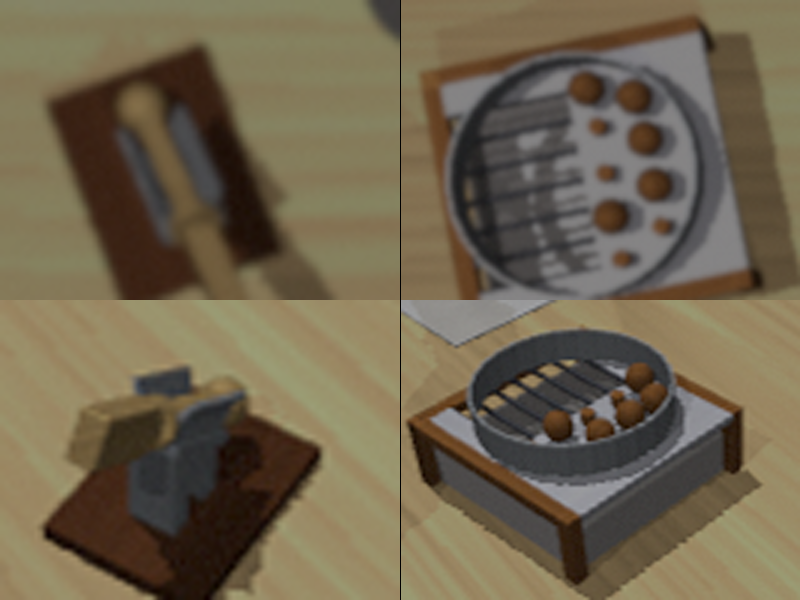

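The crop confirms it: the wooden stick lies in the rest, ball at top pixel (258,186) and handle running towards (275,228). In the hoop, 5 large and 4 small beads lie on the right (-y) half. Next I'll measure the poses.

```bash
cat >> h.py <<'E'
def square(pix,z,lx,ly):
    # pix ordered: local corners (+x+y),(+x-y),(-x-y),(-x+y); returns centre, yaw, residual
    w=np.array([onz('top',*p,z)[:2] for p in pix]); l=np.array([[1,1],[1,-1],[-1,-1],[-1,1]])*[lx/2,ly/2]
    c=w.mean(0); m=w-c; yaw=np.arctan2((l[:,0]*m[:,1]-l[:,1]*m[:,0]).sum(),(l*m).sum())
    R=np.array([[np.cos(yaw),-np.sin(yaw)],[np.sin(yaw),np.cos(yaw)]])
    return c,yaw,np.round((m-l@R.T)*1000,1)
def beads(im,C,yaw,z=.085):
    hsv=cv2.cvtColor(im,cv2.COLOR_RGB2HSV); m=cv2.inRange(hsv,(3,110,60),(17,255,255))
    k=np.zeros_like(m); a=np.linspace(0,2*np.pi,60)
    cv2.fillPoly(k,[np.array([proj('top',(C[0]+.094*np.cos(t),C[1]+.094*np.sin(t),.08)) for t in a]).astype(np.int32)],255)
    n,_,st,ce=cv2.connectedComponentsWithStats(m&k); out=[]
    for i in range(1,n):
        if st[i,4]<6: continue
        d=onz('top',*ce[i],.09 if st[i,4]>60 else .086)[:2]-C; c,s=np.cos(yaw),np.sin(yaw)
        out.append((st[i,4],np.round(ce[i],1).tolist(),np.round(1000*np.array([c*d[0]+s*d[1],-s*d[0]+c*d[1]])).tolist()))
    return out
E
python3 - <<'E'
from h import *
im=cv2.imread('pics/top0.png')[:,:,::-1].copy()
C,yaw,r=square([(72,154),(163.7,136),(183.7,224.3),(91,243)],.075,.232,.232)
print('stand',C,np.degrees(yaw),r)
R,ry,r=square([(240,185),(270.6,174),(286,215),(254,226)],.01,.12,.09)
print('rest base',R,np.degrees(ry),r)
print('ball',onz('top',258,185.6,.039),tri((258,185.6),(225+232/5,180+ (383-300)/5)))
print('handle end', onz('top',275,228,.122))
for b in beads(im,C,yaw): print(b)
for n,p in (('tin',(237,100,.1)),('mug',(322,150,.09)),('jar',(347,218,.09))): print(n,onz('top',*p))
E
```

```text
stand [0.56647015 0.09105968] 11.62251111969746 [[-1.5  0.4]
 [-6.   2.7]
 [ 0.7  0.4]
 [ 6.7 -3.5]]
rest base [ 0.53842092 -0.2432781 ] 18.422768562004073 [[-2.2 -2.7]
 [-2.7  1.1]
 [ 1.8  1.1]
 [ 3.1  0.4]]
ball [ 0.57319982 -0.23065603  0.039     ] (array([ 0.57433949, -0.23198694,  0.05345221]), np.float64(0.006708049910876134))
handle end [ 0.46321545 -0.26509225  0.122     ]
(np.int32(65), [125.7, 158.9], [71.0, -13.0])
(np.int32(68), [141.5, 161.6], [56.0, -49.0])
(np.int32(13), [130.5, 171.8], [38.0, -17.0])
(np.int32(68), [145.4, 175.6], [20.0, -51.0])
(np.int32(15), [132.9, 187.4], [-1.0, -16.0])
(np.int32(67), [148.9, 191.0], [-19.0, -52.0])
(np.int32(68), [134.0, 201.8], [-37.0, -12.0])
(np.int32(13), [151.7, 205.0], [-53.0, -51.0])
(np.int32(13), [138.3, 216.0], [-72.0, -15.0])
tin [ 0.7794094  -0.18087905  0.1       ]
mug [ 0.65333846 -0.38888766  0.09      ]
jar [ 0.48429254 -0.44397964  0.09      ]
```

Request:
apply_moves(offset=[[0.6,-1,0],[0.6,-1,0],[0.6,-1,0],[0.6,-1,0],[0.6,-1,0],[0.6,-1,0],[0.6,-1,0],[0.6,-1,0],[0.6,-1,0],[0.6,-1,0],[0.6,-1,0],[0.6,-1,0],[0.6,-1,0],[0.6,-1,0],[0.6,-1,0],[0.6,-1,0],[0.6,-1,0],[0.6,-1,0],[0.6,-1,0],[0.6,-1,0]], twist=[[0,0,-1],[0,0,-1],[0,0,-1],[0,0,-1],[0,0,-1],[0,0,-1],[0,0,-1],[0,0,-1],[0,0,-1],[0,0,-1],[0,0,-1],[0,0,-1],[0,0,-1],[0,0,-1],[0,0,-1],[0,0,-1],[0,0,-1],[0,0,-1],[0,0,-1],[0,0,-1]], grip=[1,1,1,1,1,1,1,1,1,1,1,1,1,1,1,1,1,1,1,1])

```text
time: 2.1
tcp_pos: [0.4913, 0.1985, 0.185]
tcp_rot: [-180.0, 0.0, 65.4]
contact_force: [0.4, 0.7, -0.8]
opening: 0.087
grip_force: 0.0
```

```bash
python3 - <<'E'
from h import *
def pred(c,yaw):
    u=np.array([np.cos(yaw),np.sin(yaw),0]);x=u*np.cos(.61)-[0,0,np.sin(.61)];z=u*np.sin(.61)+[0,0,np.cos(.61)]
    y=np.cross(z,x); o=np.array([*c,.105])
    for n,p in(('ball',o+.115*x),('backC',o-.03*x),('backTopL',o-.03*x+.013*z+.008*y),('backTopR',o-.03*x+.013*z-.008*y),('backBotR',o-.03*x-.013*z-.008*y),('backBotL',o-.03*x-.013*z+.008*y)):
        print(n,np.round(proj('top',p),1),np.round(proj('side',p),1))
pred((.4878,-.2597),np.radians(18))
E
python3 - <<'E'
import cv2,numpy as np
t=cv2.imread('pics/top0.png');s=cv2.imread('pics/side0.png')
z=lambda im,u,v,w,h,k:cv2.resize(im[v:v+h,u:u+w],None,fx=k,fy=k,interpolation=cv2.INTER_CUBIC)
cv2.imwrite('pics/crop1.png',np.hstack([z(t,245,175,40,60,10),z(s,230,185,40,60,10)]))
E
```

```text
ball [257.9 184. ] [270.5 199.8]
backC [275.9 227.5] [241.9 206.5]
backTopL [272.  225.5] [240.8 199.5]
backTopR [278.5 223.2] [246.9 202.6]
backBotR [279.8 229.4] [243.  213.5]
backBotL [273.4 231.6] [237.  210.3]
```

View pics/crop1.png

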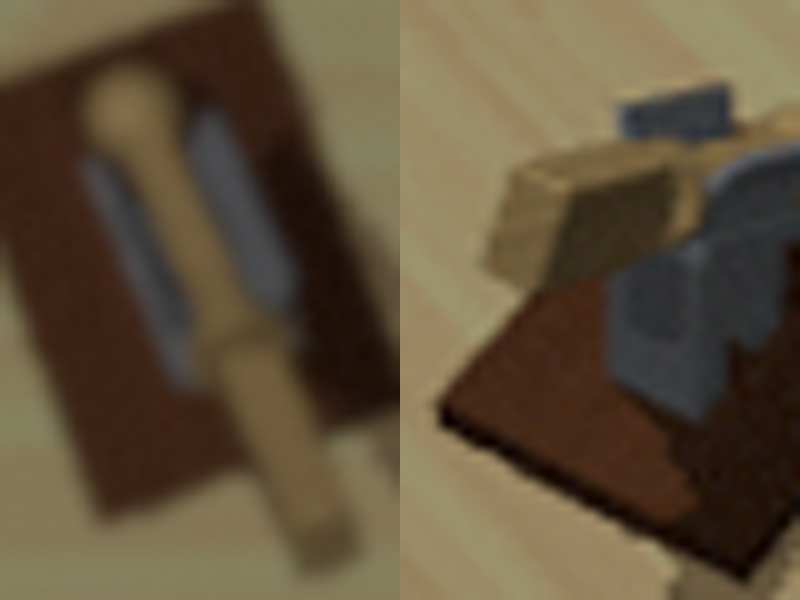

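The crop shows handle end corners in the top view at about (274.8,229), (280,227), (280.7,230.5) and (275.5,232.3), and in the side view at (241.5,202), (247.2,204.5), (244.5,214.2) and (238.5,211.8). The ball is at (258.3,185.8) in the top view.

Run:
```python
from h import *
P=[]
for a,b in (((274.8,229),(241.5,202)),((280,227),(247.2,204.5)),((280.7,230.5),(244.5,214.2)),((275.5,232.3),(238.5,211.8))):
    p,e=tri(a,b); P.append(p); print(np.round(p,4),round(e,4))
m=np.mean(P,0); B=onz('top',258.3,185.8,.039); print(m,B,B-m,np.linalg.norm(B-m),np.degrees(np.arctan2(*(B-m)[1::-1])))
```

```text
[ 0.4628 -0.2648  0.135 ] 0.0046
[ 0.4677 -0.2773  0.1347] 0.006
[ 0.459  -0.2804  0.1124] 0.0043
[ 0.454  -0.2673  0.112 ] 0.0019
[ 0.46085846 -0.2724352   0.12352702] [ 0.5726698  -0.23141648  0.039     ] [ 0.11181134  0.04101872 -0.08452702] 0.14604495242582488 20.1458919595355
```

Request:
apply_moves(offset=[[0,-1,0],[0,-1,0],[0,-1,0],[0,-1,0],[0,-1,0],[0,-1,0],[0,-1,0],[0,-1,0],[0,-1,0],[0,-1,0],[0,-1,0],[0,-1,0],[0,-1,0],[0,-1,0],[0,-1,0],[0,-1,0],[0,-1,0],[0,-1,0],[0,-1,0],[0,-1,0]], twist=[[0,0,-1],[0,0,-1],[0,0,-1],[0,0,-1],[0,0,-1],[0,0,-1],[0,0,-1],[0,0,-1],[0,0,-1],[0,0,-1],[0,0,-0.4],[0,0,0],[0,0,0],[0,0,0],[0,0,0],[0,0,0],[0,0,0],[0,0,0],[0,0,0],[0,0,0]], grip=[1,1,1,1,1,1,1,1,1,1,1,1,1,1,1,1,1,1,1,1])

```text
time: 4.1
tcp_pos: [0.4909, -0.2015, 0.1852]
tcp_rot: [-180.0, 0.0, 18.0]
contact_force: [1.0, 0.4, -0.4]
opening: 0.0871
grip_force: 0.0
```

Request:
apply_moves(offset=[[-0.15,-1,0],[-0.15,-1,0],[-0.15,-1,0],[0,-0.08,-0.5],[0,0,-0.5],[0,0,-0.5],[0,0,-0.5],[0,0,-0.5],[0,0,-0.5],[0,0,-0.5],[0,0,-0.5],[0,0,-0.5],[0,0,-0.45],[0,0,0],[0,0,0],[0,0,0],[0,0,0],[0,0,0],[0,0,0],[0,0,0]], twist=[[0,0,0.33],[0,0,0],[0,0,0],[0,0,0],[0,0,0],[0,0,0],[0,0,0],[0,0,0],[0,0,0],[0,0,0],[0,0,0],[0,0,0],[0,0,0],[0,0,0],[0,0,0],[0,0,0],[0,0,0],[0,0,0],[0,0,0],[0,0,0]], grip=[1,1,1,1,1,1,1,1,1,1,1,1,1,0,0,0,0,0,0,0])

```text
time: 6.1
tcp_pos: [0.4823, -0.2621, 0.0865]
tcp_rot: [180.0, -0.0, 19.4]
contact_force: [-0.0, -0.3, 0.0]
opening: 0.0388
grip_force: 0.0
```

Run:
```python
from h import *
s=sense(); print(s['tcp_pos'],s['tcp_rot'],s['opening'],s['grip_force'],s['contact_force'],s['time'])
```

```text
[ 0.48231128 -0.26210963  0.08650759] [ 1.79990633e+02 -1.11393467e-02  1.94383560e+01] 0.03875992269385272 0.0 [-0.03559276 -0.34120906  0.00431474] 6.1
```

Request:
apply_moves(offset=[[0,0,0],[0,0,0],[0,0,0],[0,0,0],[0,0,0],[0,0,0]], twist=[[0,0,0],[0,0,0],[0,0,0],[0,0,0],[0,0,0],[0,0,0]], grip=[0,0,0,0,0,0])

```text
time: 6.7
tcp_pos: [0.4822, -0.2621, 0.0864]
tcp_rot: [180.0, 0.0, 19.4]
contact_force: [-1.0, -0.1, 0.8]
opening: 0.0136
grip_force: 30.0
```

Request:
apply_moves(offset=[[0.19,0.07,0.36],[0.19,0.07,0.36],[0.19,0.07,0.36],[0.19,0.07,0.36],[0.19,0.07,0.36],[0.19,0.07,0.36],[0.19,0.07,0.36],[0.19,0.07,0.36],[0,0,1],[0,0,1],[0,0,1],[0,0,1]], twist=[[0,0,0],[0,0,0],[0,0,0],[0,0,0],[0,0,0],[0,0,0],[0,0,0],[0,0,0],[0,0,0],[0,0,0],[0,0,0],[0,0,0]], grip=[0,0,0,0,0,0,0,0,0,0,0,0])

```text
time: 7.9
tcp_pos: [0.5125, -0.2512, 0.2253]
tcp_rot: [180.0, 0.0, 19.4]
contact_force: [-0.3, 0.6, -1.2]
opening: 0.0131
grip_force: 30.0
```

Run:
```python
from h import *
t=grab_frame('top');s=grab_frame('side')
cv2.imwrite('pics/t1.png',t[:,:,::-1]);cv2.imwrite('pics/s1.png',s[:,:,::-1])
z=lambda im,u,v,w,h,k:cv2.resize(im[v:v+h,u:u+w],None,fx=k,fy=k,interpolation=cv2.INTER_CUBIC)
cv2.imwrite('pics/crop2.png',np.hstack([z(t,210,120,100,150,4),z(s,180,100,100,150,4)])[:,:,::-1])
```

```text
(no output)
```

View pics/crop2.png

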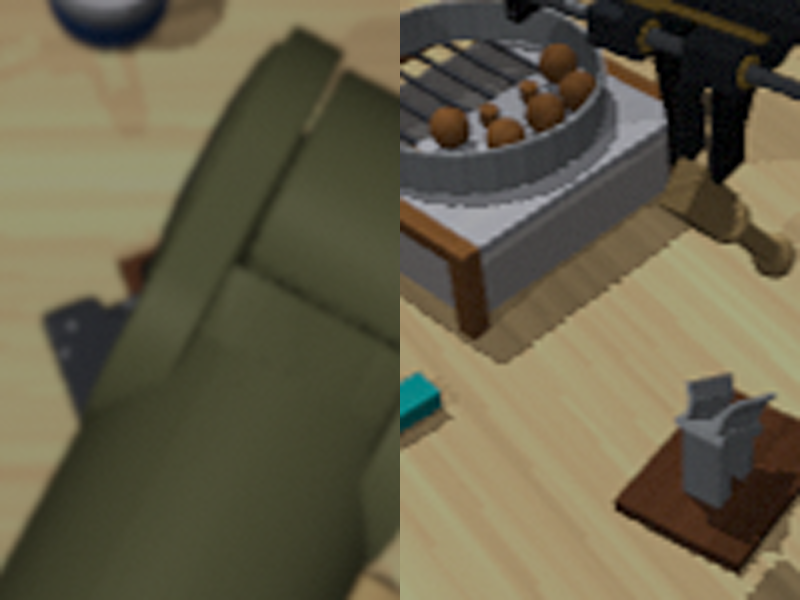

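The stick is held in its original slope, with the ball at about side pixel (274,164). The rest is empty and the beads are untouched. I'll swing over to the hoop and tilt the stick steeper.

Request:
apply_moves(offset=[[0.075,1,0.12],[0.075,1,0.12],[0.075,1,0.12],[0.075,1,0.12],[0.075,1,0.12],[0.075,1,0.12],[0.075,1,0.12],[0.075,1,0.12],[0.075,1,0.12],[0.075,1,0.12],[0.075,1,0.12],[0.075,1,0.12],[0.075,1,0.12],[0,0,0]], twist=[[0,0,-0.875],[0,0,-0.875],[0,0,0],[-0.19,0.94,0],[-0.19,0.94,0],[-0.19,0.94,0],[-0.19,0.94,0],[-0.19,0.94,0],[-0.19,0.94,0],[-0.19,0.94,0],[-0.19,0.94,0],[0,0,0],[0,0,0],[0,0,0]], grip=[0,0,0,0,0,0,0,0,0,0,0,0,0,0])

```text
time: 9.4
tcp_pos: [0.5304, 0.0132, 0.2501]
tcp_rot: [-179.6, 34.9, 12.1]
contact_force: [0.1, -0.6, -0.7]
opening: 0.0132
grip_force: 30.0
```

```bash
cat >> h.py <<'E'
from scipy.spatial.transform import Rotation as Ro
C=np.array([.5665,.0911]); YAW=np.radians(11.6)
SX=np.array([np.cos(YAW),np.sin(YAW)]); SY=np.array([-SX[1],SX[0]])
R0=Ro.from_euler('xyz',[180,0,19.43],degrees=True)
BT=R0.inv().apply([.0905,.0296,-.0473])
def ball():
    s=sense(); p=s['tcp_pos']+Ro.from_euler('xyz',s['tcp_rot'],degrees=True).apply(BT); d=p[:2]-C
    return p,np.round(1000*np.array([d@SX,d@SY,p[2]-.075]),1)
def goto(pts):  # stand-frame ball targets (mm) -> printed shifts in units
    b=ball()[1][:2]
    for q in pts:
        d=np.array(q)-b; w=(d[0]*SX+d[1]*SY)/20; print(q,'units',np.round(w,2),'min rows',round(np.hypot(*d)/20,1)); b=np.array(q)
E
python3 - <<'E'
from h import *
print('pred before',proj('side',np.array([.5125,-.2512,.2253])+[.0905,.0296,-.0473]))
s=sense(); print(s['joint_positions'].round(1)); print(ball())
im=grab_frame('side'); cv2.imwrite('pics/s2.png',im[:,:,::-1]); print(proj('side',ball()[0]))
t=grab_frame('top'); cv2.imwrite('pics/t2.png',t[:,:,::-1])
z=lambda im,u,v,w,h,k:cv2.resize(im[v:v+h,u:u+w],None,fx=k,fy=k,interpolation=cv2.INTER_CUBIC)
cv2.imwrite('pics/crop3.png',np.hstack([z(t,65,110,133,150,3),z(im,140,50,133,150,3)])[:,:,::-1])
E
```

```text
pred before (np.float64(278.79297306205433), np.float64(150.82820351194107))
[-18.3  33.2  19.6  65.1  -3.6 117.6 -77.2]
(array([0.58064586, 0.02199724, 0.1567748 ]), array([ -0. , -70.5,  81.8]))
(np.float64(213.8115454271091), np.float64(114.6784419102292))
```

View pics/crop3.png

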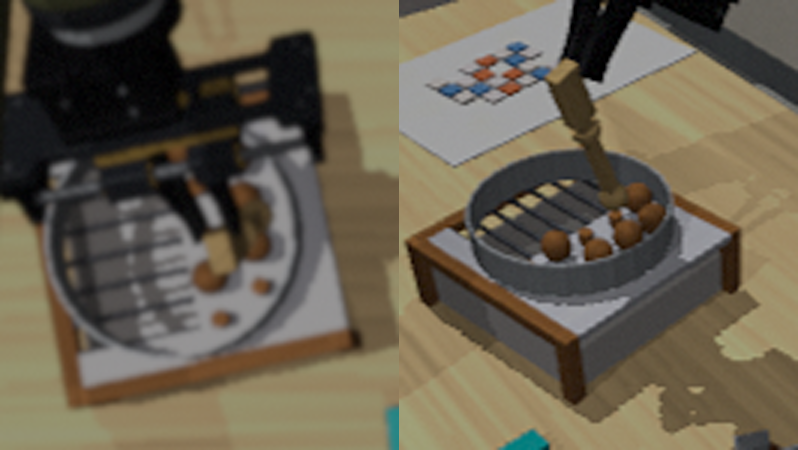

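Run:
```python
from h import *
print('ball now',tri((151,181),(211,116.7)))
print('handle top now',tri((65+217/3,110+252/3),(140+166/3,50+72/3)))
T=np.array([.5125,-.2512,.2253])
for th in (35,45,57):
    u=np.array([np.cos(np.radians(19.4)),np.sin(np.radians(19.4)),0]); x=u*np.cos(np.radians(th))-[0,0,np.sin(np.radians(th))]
    o=T+[.0016,-.0019,.0186]; print(th,'side1: back',proj('side',o-.03*x),'orig',proj('side',o),'ball',proj('side',o+.115*x))
a=cv2.imread('pics/s1.png'); b=cv2.imread('pics/s2.png')
z=lambda im,u,v,w,h,k:cv2.resize(im[v:v+h,u:u+w],None,fx=k,fy=k,interpolation=cv2.INTER_CUBIC)
cv2.imwrite('pics/crop4.png',np.hstack([z(a,235,100,80,90,5),z(b,170,60,80,90,5)]))
```

```text
ball now (array([0.57290762, 0.01719355, 0.15493756]), np.float64(0.0036985425081193686))
handle top now (array([0.53381332, 0.01018758, 0.29179012]), np.float64(0.0041153974819731695))
35 side1: back (np.float64(249.64299108935643), np.float64(149.86975815352312)) orig (np.float64(256.5380709514447), np.float64(150.11391144921313)) ball (np.float64(278.83555494036887), np.float64(150.90346056399918))
45 side1: back (np.float64(250.60311999195392), np.float64(147.3087869115718)) orig (np.float64(256.5380709514447), np.float64(150.11391144921313)) ball (np.float64(275.62864609359036), np.float64(159.13697518376398))
57 side1: back (np.float64(252.00111655432244), np.float64(144.3556322822211)) orig (np.float64(256.5380709514447), np.float64(150.11391144921313)) ball (np.float64(271.1365443897957), np.float64(168.6422187919676))
```

View pics/crop4.png

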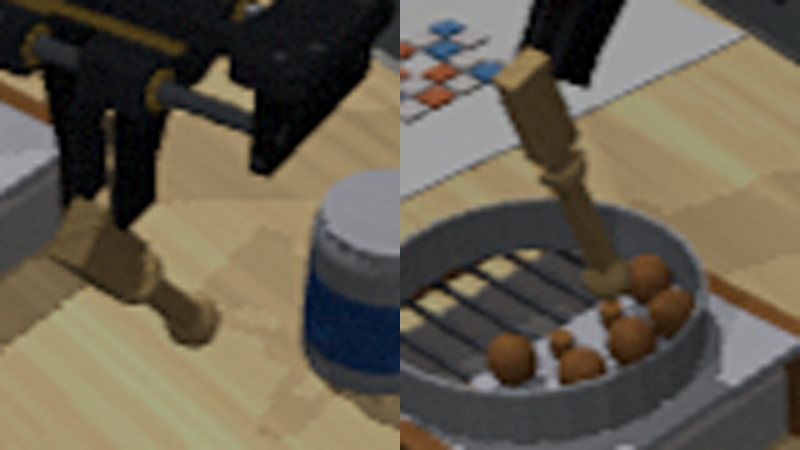

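The right-hand crop shows the ball at about side pixel (211,116) and the stick at roughly 74°, so it pivots a little in the pads. I'll take back a little tilt, because joint 6 is near its limit, and lower the ball in the free gap by the -y rim.

Request:
apply_moves(offset=[[0,-0.1,0],[0,-0.1,0],[0,0,0],[0,0,-0.5],[0,0,-0.5],[0,0,-0.5],[0,0,-0.5],[0,0,-0.5],[0,0,-0.4],[0,0,-0.3],[0,0,0]], twist=[[0.11,-0.53,0],[0.11,-0.53,0],[0,0,0],[0,0,0],[0,0,0],[0,0,0],[0,0,0],[0,0,0],[0,0,0],[0,0,0],[0,0,0]], grip=[0,0,0,0,0,0,0,0,0,0,0])

```text
time: 10.6
tcp_pos: [0.5299, 0.0047, 0.1868]
tcp_rot: [180.0, 30.0, 11.4]
contact_force: [-0.9, 0.1, -0.6]
opening: 0.0128
grip_force: 30.0
```

```bash
cat >> h.py <<'E'
BT=Ro.from_euler('xyz',[-179.6,34.9,12.1],degrees=True).inv().apply([.0425,.004,-.095])
def side_beads(im,z=.084):
    # bead blobs in the side view inside the hoop, as stand coordinates
    hsv=cv2.cvtColor(im,cv2.COLOR_RGB2HSV); m=cv2.inRange(hsv,(3,150,60),(15,255,255))
    k=np.zeros_like(m); a=np.linspace(0,2*np.pi,60)
    p=[proj('side',(C[0]+.096*np.cos(t),C[1]+.096*np.sin(t),h)) for t in a for h in (.075,.11)]
    cv2.fillConvexPoly(k,cv2.convexHull(np.array(p,np.int32)),255)
    n,_,st,ce=cv2.connectedComponentsWithStats(m&k)
    for i in range(1,n):
        if st[i,4]<4: continue
        for zz in ((.084,.09) if st[i,4]<60 else (.09,)):
            d=onz('side',*ce[i],zz)[:2]-C
            print(st[i,4],st[i,2:4],ce[i].round(1),'z',zz,np.round(1000*np.array([d@SX,d@SY])))
def stat():
    s=sense(); b=ball(); print('t',s['time'],'tcp',s['tcp_pos'].round(4),'F',s['contact_force'].round(1),'j6',s['joint_positions'][5].round(1),'ball',b[1],'side px',np.round(proj('side',b[0]),1))
E
python3 - <<'E'
from h import *
stat(); im=grab_frame('side'); cv2.imwrite('pics/s3.png',im[:,:,::-1]); side_beads(im)
print('initial'); side_beads(cv2.imread('pics/side0.png')[:,:,::-1].copy())
t=grab_frame('top'); print(*beads(t,C,YAW),sep='\n')
E
```

```text
t 10.6 tcp [0.5299 0.0047 0.1868] F [-0.9  0.1 -0.6] j6 106.2 ball [ -2.9 -82.8  20.8] side px [217.2 135.1]
87 [13 14] [220.8 117.4] z 0.09 [ 71. -23.]
26 [8 6] [216.3 125.9] z 0.084 [ 37. -37.]
26 [8 6] [216.3 125.9] z 0.09 [ 32. -44.]
49 [8 8] [191.5 130.3] z 0.084 [-25.   1.]
49 [8 8] [191.5 130.3] z 0.09 [-30.  -6.]
56 [10 11] [204.8 131.9] z 0.084 [ -5. -33.]
56 [10 11] [204.8 131.9] z 0.09 [-10. -40.]
initial
143 [17 20] [218.6 120.9] z 0.09 [ 54. -31.]
44 [8 7] [191.3 130. ] z 0.084 [-24.   3.]
44 [8 7] [191.3 130. ] z 0.09 [-29.  -4.]
7 [3 3] [201.9 127.3] z 0.084 [  5. -11.]
7 [3 3] [201.9 127.3] z 0.09 [ -0. -17.]
44 [9 6] [205.3 132.5] z 0.084 [ -6. -37.]
44 [9 6] [205.3 132.5] z 0.09 [-11. -43.]
(np.int32(16), [132.6, 186.9], [0.0, -15.0])
(np.int32(18), [146.8, 189.4], [-13.0, -48.0])
(np.int32(75), [134.4, 201.9], [-37.0, -13.0])
(np.int32(14), [151.8, 204.9], [-53.0, -52.0])
(np.int32(13), [138.3, 216.0], [-72.0, -15.0])
```

Request:
apply_moves(offset=[[-0.05,0.25,-0.3],[-0.015,0.51,0],[-0.015,0.51,0],[-0.015,0.51,0],[-0.015,0.51,0],[-0.1,0.49,0],[-0.1,0.49,0],[-0.1,0.49,0],[-0.1,0.49,0],[-0.1,0.49,0],[-0.25,0.39,0],[-0.25,0.39,0],[-0.25,0.39,0],[0,0,0]], twist=[[0,0,0],[0,0,0],[0,0,0],[0,0,0],[0,0,0],[0,0,0],[0,0,0],[0,0,0],[0,0,0],[0,0,0],[0,0,0],[0,0,0],[0,0,0],[0,0,0]], grip=[0,0,0,0,0,0,0,0,0,0,0,0,0,0])

```text
time: 12.1
tcp_pos: [0.5022, 0.1245, 0.1819]
tcp_rot: [-180.0, 29.9, 11.6]
contact_force: [-0.2, 0.4, -0.5]
opening: 0.0131
grip_force: 30.0
```

```bash
cat >> h.py <<'E'
def look(i,view=False):
    stat(); s=grab_frame('side'); t=grab_frame('top')
    cv2.imwrite(f'pics/s{i}.png',s[:,:,::-1]); cv2.imwrite(f'pics/t{i}.png',t[:,:,::-1])
    side_beads(s); print('top',*beads(t,C,YAW),sep='\n')
    z=lambda im,u,v,w,h,k:cv2.resize(im[v:v+h,u:u+w],None,fx=k,fy=k,interpolation=cv2.INTER_CUBIC)
    cv2.imwrite(f'pics/c{i}.png',np.hstack([z(t,70,130,114,110,3.5),z(s,145,85,114,110,3.5)])[:,:,::-1])
E
python3 -c "from h import *;look(4)"
```

```text
t 12.1 tcp [0.5022 0.1245 0.1819] F [-0.2  0.4 -0.5] j6 105.6 ball [-5.8 40.4 15.9] side px [187.  120.2]
45 [8 8] [218.7 114.4] z 0.084 [84. -1.]
45 [8 8] [218.7 114.4] z 0.09 [78. -8.]
42 [8 7] [224.2 121. ] z 0.084 [ 70. -37.]
42 [8 7] [224.2 121. ] z 0.09 [ 64. -44.]
38 [8 7] [214.2 123.1] z 0.084 [ 43. -23.]
38 [8 7] [214.2 123.1] z 0.09 [ 38. -29.]
45 [8 7] [189.3 130. ] z 0.084 [-28.   7.]
45 [8 7] [189.3 130. ] z 0.09 [-33.  -0.]
44 [8 7] [199.7 132.1] z 0.084 [-15. -23.]
44 [8 7] [199.7 132.1] z 0.09 [-20. -30.]
top
(np.int32(69), [125.7, 158.9], [71.0, -13.0])
(np.int32(19), [140.7, 159.9], [61.0, -47.0])
(np.int32(12), [130.1, 171.6], [38.0, -16.0])
(np.int32(14), [137.6, 172.7], [32.0, -34.0])
(np.int32(21), [142.1, 196.0], [-27.0, -33.0])
(np.int32(15), [151.5, 204.7], [-52.0, -51.0])
(np.int32(8), [132.1, 204.6], [-42.0, -6.0])
(np.int32(12), [138.0, 215.5], [-71.0, -14.0])
```

View pics/c4.png

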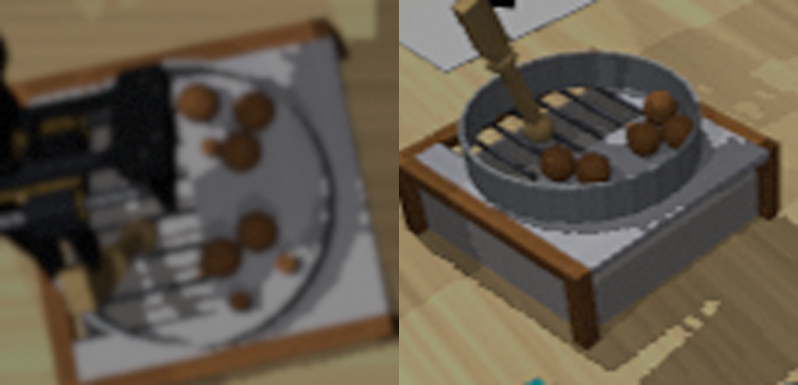

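The crop shows the ball at about side pixel (185,122) on the bars, and one small bead has already gone through. Small beads remain near (38,-16), (-52,-51) and (-71,-14) mm in the stand frame. Next I'll lift over and sweep along the rim behind the latter two.

Request:
apply_moves(offset=[[0,0,0.9],[0,0,0.9],[0,-0.96,0],[0,-0.96,0],[0,-0.96,0],[0,-0.96,0],[0,-0.96,0],[0,-0.96,0],[0,0,-0.45],[0,0,-0.45],[0,0,-0.45],[0,0,-0.5],[0,0,0]], twist=[[0,0,0],[0,0,0],[0,0,0],[0,0,0],[0,0,0],[0,0,0],[0,0,0],[0,0,0],[0,0,0],[0,0,0],[0,0,0],[0,0,0],[0,0,0]], grip=[0,0,0,0,0,0,0,0,0,0,0,0,0])

```text
time: 13.5
tcp_pos: [0.5007, 0.0081, 0.182]
tcp_rot: [180.0, 30.3, 11.5]
contact_force: [-3.0, -1.0, 10.4]
opening: 0.0133
grip_force: 30.0
```

```bash
python3 -c "from h import *;look(5)"
```

```text
t 13.5 tcp [0.5007 0.0081 0.182 ] F [-3.  -1.  10.4] j6 104.5 ball [-31.3 -73.6  15.8] side px [207.6 139.9]
91 [14 14] [221.1 117.4] z 0.09 [ 71. -24.]
41 [8 9] [214.1 122.8] z 0.084 [ 44. -21.]
41 [8 9] [214.1 122.8] z 0.09 [ 39. -28.]
50 [9 8] [189.5 130.1] z 0.084 [-28.   6.]
50 [9 8] [189.5 130.1] z 0.09 [-33.  -1.]
15 [5 5] [196.7 133.3] z 0.084 [-25. -21.]
15 [5 5] [196.7 133.3] z 0.09 [-30. -28.]
top
(np.int32(12), [140.8, 157.9], [66.0, -48.0])
(np.int32(14), [143.5, 198.5], [-33.0, -35.0])
(np.int32(63), [131.3, 203.8], [-40.0, -5.0])
(np.int32(12), [138.5, 216.0], [-72.0, -15.0])
```

View pics/c5.png

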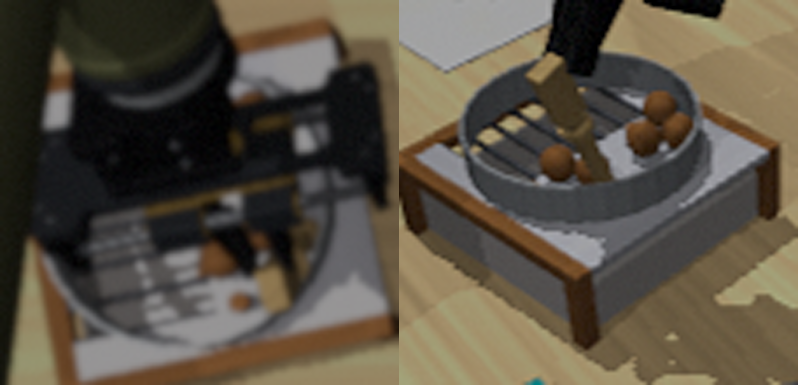

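Run:
```python
from h import *
h,e=tri((70+272/3.5,130+285/3.5),(145+(548-399)/3.5,85+75/3.5)); print(h,e,sense()['tcp_pos'])
h,e=tri((70+272/3.5,130+285/3.5),(145+(548-399)/3.5,85+75/3.5))
u=(145+(603-399)/3.5,85+180/3.5)
o,d=ray('side',*u); d/=np.linalg.norm(d)
# points on that ray at distance L from handle end, for the shaft point
for L in (.12,.13,.14,.145):
    w=o-h; b=w@d; disc=b*b-(w@w-L*L)
    if disc>0:
        for sg in(-1,1):
            p=o+d*(-b+sg*disc**.5); q=p[:2]-C; print(L,p.round(4),np.round(1000*np.array([q@SX,q@SY])))
    else: print(L,'none',disc)
```

```text
[0.5027866  0.00836587 0.21745845] 0.0011706544704420169 [0.50168287 0.00820891 0.18229578]
0.12 [ 0.4754 -0.1081  0.2088] [-129. -177.]
0.12 [0.5411 0.0175 0.1041] [-40. -67.]
0.13 [ 0.4705 -0.1176  0.2167] [-136. -185.]
0.13 [0.5461 0.0269 0.0963] [-33. -59.]
0.14 [ 0.4658 -0.1265  0.2241] [-142. -193.]
0.14 [0.5507 0.0359 0.0888] [-27. -51.]
0.145 [ 0.4635 -0.1308  0.2277] [-146. -197.]
0.145 [0.553  0.0402 0.0852] [-23. -47.]
```

Request:
apply_moves(offset=[[0,0,0.2],[-0.5,0.2,0],[-0.5,0.2,0],[-0.5,0.2,0],[-0.37,0.37,0],[-0.37,0.37,0],[-0.37,0.37,0],[-0.16,0.44,0]], twist=[[0,0,0],[0,0,0],[0,0,0],[0,0,0],[0,0,0],[0,0,0],[0,0,0],[0,0,0]], grip=[0,0,0,0,0,0,0,0])

```text
time: 14.4
tcp_pos: [0.4469, 0.0513, 0.1849]
tcp_rot: [180.0, 29.9, 11.4]
contact_force: [0.8, -0.0, -0.6]
opening: 0.013
grip_force: 30.0
```

```bash
python3 -c "from h import *;look(6)"
```

```text
t 14.4 tcp [0.4469 0.0513 0.1849] F [ 0.8 -0.  -0.6] j6 102.6 ball [-74.6 -20.5  19. ] side px [182.7 138.5]
34 [8 6] [218.5 113.7] z 0.084 [86.  2.]
34 [8 6] [218.5 113.7] z 0.09 [80. -4.]
50 [9 8] [223.6 120.7] z 0.084 [ 70. -35.]
50 [9 8] [223.6 120.7] z 0.09 [ 64. -41.]
48 [8 9] [214.5 123.2] z 0.084 [ 43. -24.]
48 [8 9] [214.5 123.2] z 0.09 [ 38. -30.]
14 [5 5] [191.4 129.9] z 0.084 [-24.   3.]
14 [5 5] [191.4 129.9] z 0.09 [-29.  -4.]
46 [8 7] [199.5 132. ] z 0.084 [-15. -23.]
46 [8 7] [199.5 132. ] z 0.09 [-20. -29.]
top
(np.int32(60), [125.6, 158.8], [72.0, -12.0])
(np.int32(168), [139.1, 167.3], [43.0, -41.0])
```

Request:
apply_moves(offset=[[-0.16,0.44,0],[-0.1,0.45,0],[0,0.5,0],[0,0.5,0],[0.05,0.5,0],[0.2,0.42,0],[0.2,0.42,0],[0.25,0.42,0],[0.25,0.42,0],[0,0,0]], twist=[[0,0,0],[0,0,0],[0,0,0],[0,0,0],[0,0,0],[0,0,0],[0,0,0],[0,0,0],[0,0,0],[0,0,0]], grip=[0,0,0,0,0,0,0,0,0,0])

```text
time: 15.5
tcp_pos: [0.462, 0.1336, 0.1843]
tcp_rot: [180.0, 29.9, 11.5]
contact_force: [0.0, -0.4, -0.6]
opening: 0.0132
grip_force: 30.0
```

```bash
python3 -c "from h import *;look(7)"
```

```text
t 15.5 tcp [0.462  0.1336 0.1843] F [ 0.  -0.4 -0.6] j6 104.0 ball [-43.3  57.2  18.4] side px [173.2 123. ]
98 [14 14] [221.4 117.9] z 0.09 [ 70. -26.]
40 [8 8] [214.  123.1] z 0.084 [ 43. -22.]
40 [8 8] [214.  123.1] z 0.09 [ 37. -29.]
43 [8 8] [189.1 130.2] z 0.084 [-29.   7.]
43 [8 8] [189.1 130.2] z 0.09 [-34.  -0.]
38 [8 7] [199.2 131.8] z 0.084 [-15. -21.]
38 [8 7] [199.2 131.8] z 0.09 [-20. -28.]
top
(np.int32(67), [126.0, 158.9], [70.0, -14.0])
(np.int32(122), [137.9, 166.7], [45.0, -38.0])
(np.int32(20), [141.8, 196.0], [-27.0, -33.0])
(np.int32(6), [131.5, 204.5], [-41.0, -4.0])
```

Request:
apply_moves(offset=[[0,0,0.5],[0,0,0.7],[0,0,0.5],[0.3,-0.4,0],[0.5,-0.6,0],[0.57,-0.64,0],[0.57,-0.64,0],[0.57,-0.64,0],[0.57,-0.64,0],[0.57,-0.64,0],[0.57,-0.64,0],[0.4,-0.5,0],[0.26,-0.3,0],[0,0,-0.4],[0,0,-0.45],[0,0,-0.4],[0,0,-0.3],[0,0,0]], twist=[[0,0,0],[0,0,0],[0,0,0],[0,0,0],[0,0,0],[0,0,0],[0,0,0],[0,0,0],[0,0,0],[0,0,0],[0,0,0],[0,0,0],[0,0,0],[0,0,0],[0,0,0],[0,0,0],[0,0,0],[0,0,0]], grip=[0,0,0,0,0,0,0,0,0,0,0,0,0,0,0,0,0,0])

```text
time: 17.4
tcp_pos: [0.5583, 0.0199, 0.1866]
tcp_rot: [180.0, 30.1, 11.5]
contact_force: [0.7, -0.1, -1.2]
opening: 0.0132
grip_force: 30.0
```

```bash
python3 -c "from h import *;look(8)"
```

```text
t 17.4 tcp [0.5583 0.0199 0.1866] F [ 0.7 -0.1 -1.2] j6 108.2 ball [ 27.9 -73.6  20.5] side px [222.6 128.9]
59 [10 12] [221.  116.5] z 0.084 [ 81. -14.]
59 [10 12] [221.  116.5] z 0.09 [ 75. -20.]
24 [5 6] [212.7 123.7] z 0.084 [ 38. -22.]
24 [5 6] [212.7 123.7] z 0.09 [ 33. -28.]
46 [8 7] [189.3 130. ] z 0.084 [-28.   7.]
46 [8 7] [189.3 130. ] z 0.09 [-33.  -0.]
48 [9 7] [199.2 132.2] z 0.084 [-16. -22.]
48 [9 7] [199.2 132.2] z 0.09 [-21. -29.]
top
(np.int32(15), [128.3, 157.3], [74.0, -19.0])
(np.int32(42), [138.6, 173.1], [30.0, -36.0])
(np.int32(165), [137.2, 199.7], [-33.0, -21.0])
(np.int32(6), [108.0, 211.5], [-46.0, 54.0])
```

Request:
apply_moves(offset=[[-0.1,0.49,-0.1],[0,0.47,0],[0,0.47,0],[0,0.47,0],[0,0.47,0],[0,0.47,0],[0,0.47,0],[0,0.47,0],[0,0.47,0],[0,0,0]], twist=[[0,0,0],[0,0,0],[0,0,0],[0,0,0],[0,0,0],[0,0,0],[0,0,0],[0,0,0],[0,0,0],[0,0,0]], grip=[0,0,0,0,0,0,0,0,0,0])

```text
time: 18.5
tcp_pos: [0.5569, 0.1064, 0.1855]
tcp_rot: [-180.0, 29.9, 11.6]
contact_force: [-0.5, 0.0, -0.9]
opening: 0.013
grip_force: 30.0
```

```bash
python3 -c "
from h import *;look(9)
t8=cv2.imread('pics/t8.png');t9=cv2.imread('pics/t9.png');s9=cv2.imread('pics/s9.png')
z=lambda im,u,v,w,h,k:cv2.resize(im[v:v+h,u:u+w],None,fx=k,fy=k,interpolation=cv2.INTER_CUBIC)
cv2.imwrite('pics/v9.png',np.vstack([np.hstack([z(t8,70,130,114,120,2.5),z(t9,70,130,114,120,2.5)]),z(s9,145,85,114,60,5)]))"
```

```text
t 18.5 tcp [0.5569 0.1064 0.1855] F [-0.5  0.  -0.9] j6 109.1 ball [44.2 11.6 19.6] side px [206.  115.6]
39 [8 7] [218.9 114.6] z 0.084 [84. -2.]
39 [8 7] [218.9 114.6] z 0.09 [78. -8.]
40 [8 6] [191.2 116.4] z 0.084 [22. 54.]
40 [8 6] [191.2 116.4] z 0.09 [17. 47.]
43 [8 7] [224.  121.1] z 0.084 [ 70. -37.]
43 [8 7] [224.  121.1] z 0.09 [ 64. -44.]
44 [8 7] [189.3 130. ] z 0.084 [-28.   7.]
44 [8 7] [189.3 130. ] z 0.09 [-33.   0.]
49 [9 7] [199.2 132. ] z 0.084 [-16. -22.]
49 [9 7] [199.2 132. ] z 0.09 [-21. -28.]
top
(np.int32(16), [141.6, 161.2], [58.0, -49.0])
(np.int32(14), [107.5, 190.7], [4.0, 46.0])
(np.int32(62), [142.0, 197.0], [-29.0, -33.0])
(np.int32(78), [131.5, 203.8], [-40.0, -6.0])
(np.int32(6), [108.0, 211.5], [-46.0, 54.0])
```

Request:
apply_moves(offset=[[0,0,0.5],[0,0,0.8],[0,0,0.8],[0,0,0.8],[0,-0.4,0],[0,-0.7,0],[0,-0.9,0],[0,-1,0],[0,-1,0],[0,-1,0],[0,-1,0],[0,-1,0],[0,-1,0],[0,-1,0],[0,-1,0],[0,-1,0],[0,-1,0],[0,-0.8,0],[0,-0.4,0],[0,0,0]], twist=[[0,0,0],[0,0,0],[0,0,0],[0,0,0],[0,0,0],[0,0,0],[0,0,0],[0,0,0],[0,0,0],[0,0,0],[0,0,0],[0,0,0],[0,0,0],[0,0,0],[0,0,0],[0,0,0],[0,0,0],[0,0,0],[0,0,0],[0,0,0]], grip=[0,0,0,0,0,0,0,0,0,0,0,0,0,0,0,0,0,0,0,0])

```text
time: 20.6
tcp_pos: [0.5563, -0.1617, 0.2435]
tcp_rot: [179.9, 30.0, 11.2]
contact_force: [0.0, -0.0, -1.2]
opening: 0.013
grip_force: 30.0
```

```bash
python3 -c "
from h import *;look(10)
t=cv2.imread('pics/t10.png');s=cv2.imread('pics/s10.png')
z=lambda im,u,v,w,h,k:cv2.resize(im[v:v+h,u:u+w],None,fx=k,fy=k,interpolation=cv2.INTER_CUBIC)
g=lambda im:np.uint8(255*(im/255.)**.6)
A=np.hstack([z(t,72,135,100,75,4)[:, :],z(s,145,85,100,75,4)]); B=cv2.resize(np.hstack([t[100:292,170:426],s[60:252,180:436]]),(800,300))
cv2.imwrite('pics/v10.png',g(np.vstack([np.hstack([z(t,72,140,100,75,4),z(s,145,90,100,75,4)]),B])))"
```

```text
t 20.6 tcp [ 0.5563 -0.1617  0.2435] F [ 0.  -0.  -1.2] j6 112.0 ball [ -10.4 -251.3   77.6] side px [262.4 145. ]
90 [14 14] [221.7 117.9] z 0.09 [ 71. -27.]
35 [9 6] [190.6 116. ] z 0.084 [22. 57.]
35 [9 6] [190.6 116. ] z 0.09 [17. 50.]
48 [8 8] [189.5 130.1] z 0.084 [-28.   6.]
48 [8 8] [189.5 130.1] z 0.09 [-33.  -1.]
50 [9 7] [199.2 132.1] z 0.084 [-16. -22.]
50 [9 7] [199.2 132.1] z 0.09 [-21. -28.]
top
```

View pics/v10.png

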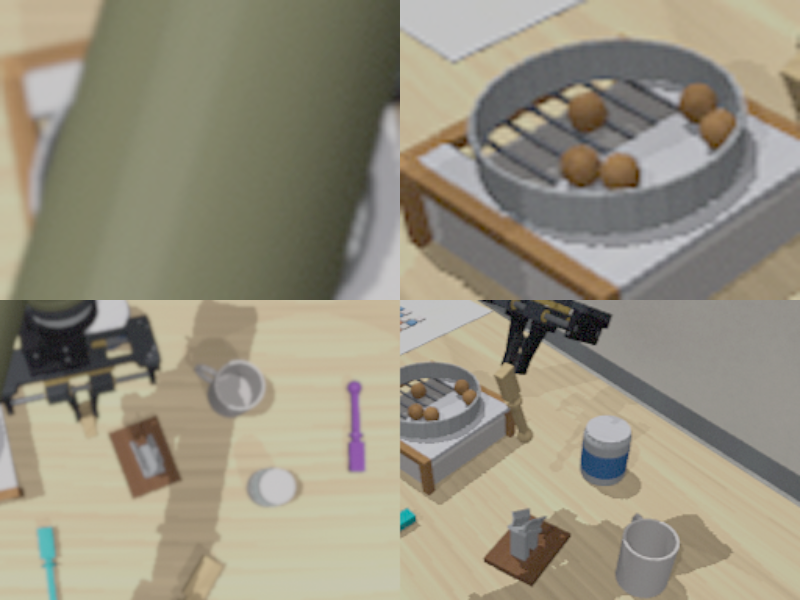

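The side view shows all five large beads still in the hoop, at (190,116), (189,130), (199,132) and the pair at (222,118), with no small beads in sight. The arm hides the hoop in the top view. Tin, mug and jar stand undisturbed. I'll work out how the stick sits in the hand and check the earlier top frames for leftover beads.

Run:
```python
from h import *
h,e=tri((226.3,180),(250.4,106.1)); s=sense(); T=s['tcp_pos']; R=Ro.from_euler('xyz',s['tcp_rot'],degrees=True)
print('handle end',h,e,'rel tool frame mm',1000*R.inv().apply(h-T))
hd=np.radians(11.3); u=np.array([np.cos(hd),np.sin(hd),0])
for th in (70,75,80,85):
    b=h+.145*(u*np.cos(np.radians(th))-[0,0,np.sin(np.radians(th))]); print(th,np.round(proj('side',b),1),'tool',np.round(1000*R.inv().apply(b-T)))
R0=Ro.from_euler('xyz',[180,0,19.43],degrees=True); x=np.array([.943*.819,.333*.819,-.573])
print('at grasp: handle end',1000*R0.inv().apply(np.array([.0016,-.0019,.0186])-.03*x))
for i in (8,9):
    t=cv2.imread(f'pics/t{i}.png'); hsv=cv2.cvtColor(t,cv2.COLOR_BGR2HSV); m=cv2.inRange(hsv,(2,90,35),(18,255,255)); n,_,st,ce=cv2.connectedComponentsWithStats(m)
    for k in range(1,n):
        if 5<st[k,4]<400 and 78<ce[k][0]<178 and 145<ce[k][1]<236:
            for z in (.086,.015):
                d=onz('top',*ce[k],z)[:2]-C; print(i,st[k,4],ce[k].round(1),z,np.round(1000*np.array([d@SX,d@SY])))
```

```text
handle end [ 0.56180746 -0.16168851  0.2803532 ] 0.009634801432794955 rel tool frame mm [-14.84050177   3.48091928 -33.95389784]
70 [262.1 146.1] tool [96.  4. 59.]
75 [258.9 149.7] tool [88.  4. 69.]
80 [255.6 153. ] tool [78.  4. 77.]
85 [252.2 156. ] tool [68.  4. 85.]
at grasp: handle end [-23.69486048   2.33243249 -35.79      ]
8 32 [128.4 156.8] 0.086 [ 75. -19.]
8 32 [128.4 156.8] 0.015 [93. -2.]
8 368 [140.6 188.5] 0.086 [ -8. -33.]
8 368 [140.6 188.5] 0.015 [  4. -17.]
8 9 [107.7 211.9] 0.086 [-46.  55.]
8 9 [107.7 211.9] 0.015 [-38.  77.]
9 41 [125.4 160.5] 0.086 [ 68. -11.]
9 41 [125.4 160.5] 0.015 [85.  7.]
9 88 [142.2 161.1] 0.086 [ 57. -50.]
9 88 [142.2 161.1] 0.015 [ 74. -36.]
9 217 [107.9 182.5] 0.086 [24. 41.]
9 217 [107.9 182.5] 0.015 [37. 62.]
9 183 [137. 200.] 0.086 [-33. -19.]
9 183 [137. 200.] 0.015 [-24.  -2.]
9 8 [107.8 211.8] 0.086 [-46.  54.]
9 8 [107.8 211.8] 0.015 [-37.  77.]
```

Request:
apply_moves(offset=[[0,0,0],[0,-0.2,0],[0,-0.4,0],[-0.1,-0.4,0],[-0.1,-0.4,0],[-0.1,-0.4,0],[-0.1,-0.4,0],[-0.1,-0.4,0],[-0.1,-0.4,0],[-0.1,-0.4,0],[-0.1,-0.4,0],[0,-0.2,0],[0,0,0],[0,0,0],[0,0,0],[0,0,0],[0,0,0]], twist=[[0,0,0.6],[0,0,0.6],[0,0,0.6],[0.12,-0.35,0],[0.24,-0.69,0],[0.24,-0.69,0],[0.24,-0.69,0],[0.24,-0.69,0],[0.24,-0.69,0],[0.24,-0.69,0],[0.24,-0.69,0],[0.24,-0.69,0],[0.24,-0.69,0],[0.24,-0.69,0],[0.24,-0.69,0],[0.24,-0.69,0],[0.12,-0.35,0]], grip=[0,0,0,0,0,0,0,0,0,0,0,0,0,0,0,0,0])

```text
time: 22.4
tcp_pos: [0.5396, -0.2406, 0.2444]
tcp_rot: [179.6, -13.8, 19.4]
contact_force: [-0.9, -0.1, -1.2]
opening: 0.0128
grip_force: 30.0
```

```bash
cat >> h.py <<'E'
def stickmask(name,ref,roi):
    im=grab_frame(name); bg=cv2.imread(ref)[:,:,::-1]; d=cv2.absdiff(im,np.ascontiguousarray(bg)).max(2)
    hsv=cv2.cvtColor(im,cv2.COLOR_RGB2HSV); m=((d>22)&(hsv[:,:,1]>85)&(hsv[:,:,0]>10)&(hsv[:,:,0]<28)&(hsv[:,:,2]>60)).astype(np.uint8)
    k=np.zeros_like(m); u0,v0,u1,v1=roi; k[v0:v1,u0:u1]=1
    return im,m&k
E
python3 - <<'E'
from h import *
s=sense(); print(s['time'],s['tcp_pos'].round(4),s['tcp_rot'].round(1),s['contact_force'].round(1),s['joint_positions'].round(0))
T=s['tcp_pos']; R=Ro.from_euler('xyz',s['tcp_rot'],degrees=True); o=T+R.apply([0,0,-.0187])
hd=np.radians(19.4); u=np.array([np.cos(hd),np.sin(hd),0])
for th in (25,35,45,55):
    x=u*np.cos(np.radians(th))-[0,0,np.sin(np.radians(th))]
    print(th,'end',np.round(proj('side',o-.03*x),1),'ball',np.round(proj('side',o+.115*x),1))
im,m=stickmask('side','pics/s9.png',(235,90,330,200)); cv2.imwrite('pics/s11.png',im[:,:,::-1])
n,l,st,ce=cv2.connectedComponentsWithStats(m)
for k in range(1,n):
    if st[k,4]>25: print(st[k],ce[k].round(1))
for v in range(120,180,2): print(v,''.join('#' if m[v,c] else '.' for c in range(235,320)))
t=grab_frame('top'); cv2.imwrite('pics/t11.png',t[:,:,::-1]); print(*beads(t,C,YAW),sep='\n')
E
```

```text
22.4 [ 0.5396 -0.2406  0.2444] [179.6 -13.8  19.4] [-0.9 -0.1 -1.2] [  4.   1.  25.  98. -11.  72. -39.]
25 end [254.2 137.7] ball [285.9 130.1]
35 end [255.  135.2] ball [283.3 138.5]
45 end [255.9 132.6] ball [280.  146.8]
55 end [257.1 130.1] ball [276.4 154.7]
[236 113  15  15  35] [244.9 121.6]
[254 129  43  44 770] [277.1 150.5]
[252 157  29  25  91] [266.9 169.2]
[241 176  21  18 104] [250.4 184.7]
[235 180  18  20 128] [241.4 190.9]
120 .###..........#...................#....#......................#......................
122 .....###......#...................#..........#..............#........................
124 .........#####....................#........................#.........................
126 .............##....................#.............#.......#...........................
128 .........................#.......................#......#............................
130 ...................####..........#...............#....#..............................
132 ...................#######......#....................................................
134 .................#.##
[... 1574 characters left out ...]
....................
170 ####............................###........##.#...#...#######........................
172 ..##..............................####.........##..........#.........................
174 ....................................####........#..##................................
176 ........###...........................####...........................................
178 ......#######............................####........................................
(np.int32(76), [126.4, 159.0], [70.0, -15.0])
(np.int32(70), [141.8, 161.0], [57.0, -50.0])
(np.int32(86), [106.5, 187.2], [12.0, 45.0])
(np.int32(147), [136.8, 199.8], [-33.0, -20.0])
(np.int32(6), [108.0, 211.5], [-46.0, 54.0])
```

The top view is clear now: five large beads in the hoop and no small ones on the surface. The stick still sits steeper than the trough, so I'll tilt the tool a bit more, go to a pre-approach point along the trough's normal and measure it there.

Request:
apply_moves(offset=[[0,0,0],[0,0,0],[0,0,0],[-0.1,-0.04,-0.5],[-0.1,-0.04,-0.5],[-0.1,-0.04,-0.5],[-0.1,-0.04,-0.5],[-0.1,-0.04,-0.5],[-0.1,-0.04,-0.5],[-0.1,-0.04,-0.4],[-0.1,-0.04,-0.3],[0,0,0],[0,0,0]], twist=[[0.24,-0.69,0],[0.24,-0.69,0],[0.24,-0.69,0],[0,0,0],[0,0,0],[0,0,0],[0,0,0],[0,0,0],[0,0,0],[0,0,0],[0,0,0],[0,0,0],[0,0,0]], grip=[0,0,0,0,0,0,0,0,0,0,0,0,0])

```text
time: 23.8
tcp_pos: [0.5252, -0.2463, 0.17]
tcp_rot: [179.5, -23.7, 19.6]
contact_force: [1.0, -0.2, -1.5]
opening: 0.0128
grip_force: 30.0
```

Run:
```python
from h import *
s=sense(); print(s['time'],s['tcp_pos'].round(4),s['tcp_rot'].round(1),s['contact_force'].round(1),s['joint_positions'].round(0))
T=s['tcp_pos']; R=Ro.from_euler('xyz',s['tcp_rot'],degrees=True); o=T+R.apply([0,0,-.0187])
hd=np.radians(19.4); u=np.array([np.cos(hd),np.sin(hd),0])
for th in (25,35,45,55):
    x=u*np.cos(np.radians(th))-[0,0,np.sin(np.radians(th))]
    print(th,'end',np.round(proj('side',o-.03*x),1),'org',np.round(proj('side',o),1),'ball',np.round(proj('side',o+.115*x),1))
im=grab_frame('side'); cv2.imwrite('pics/s12.png',im[:,:,::-1])
r=im.astype(int)
# ratio of red to blue is shadow-proof-ish; print coarse map
hsv=cv2.cvtColor(im,cv2.COLOR_RGB2HSV)
for v in range(150,212,2): print(v,' '.join('%2d%3d%3d'%(hsv[v,c,0],hsv[v,c,1],hsv[v,c,2]) for c in range(240,304,4)))
```

```text
23.8 [ 0.5252 -0.2463  0.17  ] [179.5 -23.7  19.6] [ 1.  -0.2 -1.5] [  7.  -2.  28. 112. -21.  57. -26.]
25 end [249.4 172.1] org [256.6 169.3] ball [280.2 160. ]
35 end [250.1 169.8] org [256.6 169.3] ball [277.7 167.8]
45 end [251.  167.4] org [256.6 169.3] ball [274.7 175.6]
55 end [252.1 165.1] org [256.6 169.3] ball [271.2 183.1]
150 108 85 15 105 61 25 110 59 26 96 51 25 100 33 23 102 85 15 111128 14 21 87170 113 34 60 111 29 62 105 24 64 110 24 65 120 30 51 143204  5 19 89143 90 13 78
152 19177 23 132 75 17 90 26 20 110 55 28 105 49 21 120 85 12 18106 87 19 92147 111 30 60 102 21 61 111 29 62 114 20 63 109 97 21 18128 20 18 68105 100 14 54
154 30 73  7 20 64 24 84159  8 83 51 20 83 43 24 111 78 23 20 93164 19 49 84 110 26 60 114 21 61 110 25 62 110 25 61 165128  8 18100122 16 59100 150  5 54
156 90 15 34 105 44 23 20 29 26 38 64 16 110135 17 105 43 24 18 85 45 105 36 57 110 26 58 105 25 62 105 32 63 110 26 59  0 28  9 20 93157 165  8 65 109 69 63
158 135 23 22 107 74 24 156 53 24 135 22 23 20135 34 105 73 14 108 53 24 114 21 60 108 21 61 105 34 60 105 32 63 103 56 32 120255  3
[... 3261 characters left out ...]
120 20 52 105 10 49 11144 85 26 71173 25 74168 20 88168 29 64167 27 67167 27 69167 22 82167
204 22 78169 22 83166 19 74152 105 17 61 120  8 65 95 15102 100 13 57 100 28 55 11164 76 11154 71 20 88163 22 83168 21 82167 29 63166 26 69167 26 70167
206 24 78167 23 80168 21 80163 107 15116 105 13119 120 12 84 110 14 55 105 24 65 11163 78 11170 63 10152 72 26 76164 20 87168 29 68165 27 69167 26 73167
208 20 91166 23 77168 16124101 98 13 81 108 11113 100 14 56 105 17 59 107 31 58 12170 69 12174 66 12178 70 10176 42 21 90153 23 76168 29 66167 26 70167
210 20 88168 25 75171  9157 73 105 21 72 108 16 80 115 16 97 113 18 57 10 97 63 12158 63 11164 73 10163 72 10178 43 14172 43 21 88168 28 66167 27 70167
```

```bash
cat >> h.py <<'E'
def smask(im,roi):
    hsv=cv2.cvtColor(im,cv2.COLOR_RGB2HSV); m=cv2.inRange(hsv,(15,100,28),(25,180,125)); k=np.zeros_like(m); u0,v0,u1,v1=roi; k[v0:v1,u0:u1]=255
    return m&k
E
python3 - <<'E'
from h import *
im=cv2.imread('pics/s12.png')[:,:,::-1].copy(); m=smask(im,(240,150,290,195))
for v in range(156,186): print(v,''.join('#' if m[v,c] else '.' for c in range(240,285)))
E
```

```text
156 .............................................
157 .............................................
158 ...............##............................
159 .............................................
160 ...............##............................
161 ..............#..#....#......................
162 .............#####.....#.....................
163 #............##..............................
164 ............##........##.....................
165 #...........##...............................
166 ............###..............................
167 .......#....###.............................#
168 .......###.................................#.
169 .......#####..##....##.....................#.
170 .......#########...#####..................#..
171 .......##########.########................#..
172 .......######################............##..
173 ......#########################..........#...
174 ......#########################.........##...
175 ......##########################........#....
176 ......#####################.....#.....##.....
177 .....#####################......#.....#......
178 ......################...............#.......
179 ........##########...................#.......
180 .............................................
181 .............................................
182 .............................................
183 .............................................
184 .............................................
185 .............................................
```

Run:
```python
from h import *
s=sense(); T=s['tcp_pos']; R=Ro.from_euler('xyz',s['tcp_rot'],degrees=True); o=T+R.apply([0,0,-.0187])
hd=np.radians(19.6); u=np.array([np.cos(hd),np.sin(hd),0])
for th in (25,35,45,50):
    t=np.radians(th); x=u*np.cos(t)-[0,0,np.sin(t)]; z=u*np.sin(t)+[0,0,np.cos(t)]; y=np.cross(z,x)
    P=lambda a,b,c: np.round(proj('side',o+a*x+b*y+c*z),1).tolist()
    print(th,'endBot L,R',P(-.03,.008,-.013),P(-.03,-.008,-.013),'endTop L,R',P(-.03,.008,.013),P(-.03,-.008,.013),'frontBotR',P(.022,-.008,-.013),'frontTopR',P(.022,-.008,.013),'shaftbot60',P(.06,-.006,-.006),'shaft100',P(.095,-.006,-.006))
```

```text
25 endBot L,R [244.9, 176.3] [251.3, 179.2] endTop L,R [247.7, 164.8] [254.3, 167.6] frontBotR [263.3, 174.0] frontTopR [266.2, 163.0] shaftbot60 [271.2, 167.4] shaft100 [278.0, 164.6]
35 endBot L,R [245.0, 174.1] [251.5, 177.0] endTop L,R [248.9, 162.3] [255.5, 165.1] frontBotR [262.3, 175.8] frontTopR [266.2, 164.6] shaftbot60 [269.7, 171.8] shaft100 [275.7, 171.2]
45 endBot L,R [245.4, 171.7] [251.9, 174.6] endTop L,R [250.3, 160.0] [256.9, 162.8] frontBotR [261.3, 177.4] frontTopR [265.9, 166.3] shaftbot60 [267.8, 176.0] shaft100 [273.0, 177.7]
50 endBot L,R [245.7, 170.4] [252.2, 173.3] endTop L,R [251.0, 158.9] [257.6, 161.7] frontBotR [260.7, 178.1] frontTopR [265.8, 167.2] shaftbot60 [266.8, 178.1] shaft100 [271.5, 180.9]
```

Request:
apply_moves(offset=[[-0.07,-0.035,-0.48],[-0.07,-0.035,-0.48],[-0.07,-0.035,-0.48],[0,0,0],[-0.16,-0.057,-0.245],[-0.16,-0.057,-0.245],[-0.16,-0.057,-0.245],[-0.16,-0.057,-0.245],[-0.16,-0.057,-0.245],[-0.16,-0.057,-0.245],[-0.16,-0.057,-0.245],[-0.16,-0.057,-0.245],[0,0,0]], twist=[[0,0,0],[0,0,0],[0,0,0],[0,0,0],[0,0,0],[0,0,0],[0,0,0],[0,0,0],[0,0,0],[0,0,0],[0,0,0],[0,0,0],[0,0,0]], grip=[0,0,0,0,0,0,0,0,0,0,0,0,0])

```text
time: 25.15
tcp_pos: [0.4943, -0.2574, 0.1008]
tcp_rot: [179.6, -23.6, 19.6]
contact_force: [0.2, -0.3, -1.1]
opening: 0.0126
grip_force: 30.0
```

Run:
```python
from h import *
s=sense(); print(s['time'],s['tcp_pos'].round(4),s['tcp_rot'].round(1),s['contact_force'].round(1),s['torque'].round(2))
im=grab_frame('side'); cv2.imwrite('pics/s13.png',im[:,:,::-1])
T=s['tcp_pos']; R=Ro.from_euler('xyz',s['tcp_rot'],degrees=True); o=T+R.apply([0,0,-.0187])
hd=np.radians(19.6); u=np.array([np.cos(hd),np.sin(hd),0])
for th in (35,45):
    t=np.radians(th); x=u*np.cos(t)-[0,0,np.sin(t)]; z=u*np.sin(t)+[0,0,np.cos(t)]; y=np.cross(z,x)
    P=lambda a,b,c: np.round(proj('side',o+a*x+b*y+c*z),1).tolist()
    print(th,'endBot L,R',P(-.03,.008,-.013),P(-.03,-.008,-.013),'frontBotR',P(.022,-.008,-.013),'collar',P(.033,0,0),'ball',P(.115,0,0))
m=smask(im,(225,180,290,230))
for v in range(188,226): print(v,''.join('#' if m[v,c] else '.' for c in range(230,285)))
```

```text
25.15 [ 0.4943 -0.2574  0.1008] [179.6 -23.6  19.6] [ 0.2 -0.3 -1.1] [-0.23  0.79 -0.03]
35 endBot L,R [236.9, 206.7] [243.0, 209.8] frontBotR [253.9, 206.7] collar [254.9, 199.5] ball [269.6, 196.0]
45 endBot L,R [237.2, 204.5] [243.4, 207.6] frontBotR [252.9, 208.3] collar [254.0, 201.8] ball [266.7, 203.4]
188 .........................#.............................
189 ....................................................#..
190 ........................#..........................#...
191 .......................................................
192 ..................................................#....
193 .......................#...............................
194 .......................#...............................
195 .......................................................
196 ................................................#......
197 ...............................................#.......
198 ...............####....................................
199 ..............#####...........................#........
200 .............###......##...............................
201 .....
[... 790 characters left out ...]
........................................
215 .......................................................
216 ...........#...........................................
217 ..........#...........................................#
218 .........#............................................#
219 ........#...........................................##.
220 .......#............................................#..
221 ...................................................#...
222 ..................................................##...
223 .................................................##....
224 .................................................#.....
225 ...#......................................#.....##.....
```

Request:
apply_moves(offset=[[-0.054,-0.019,-0.082],[-0.054,-0.019,-0.082],[-0.054,-0.019,-0.082],[0,0,0]], twist=[[0,0,0],[0,0,0],[0,0,0],[0,0,0]], grip=[0,0,0,0])

```text
time: 25.6
tcp_pos: [0.4918, -0.2585, 0.0966]
tcp_rot: [179.5, -23.7, 19.6]
contact_force: [-0.2, -0.2, -1.9]
opening: 0.0128
grip_force: 30.0
```

Run:
```python
from h import *
s=sense(); print(s['time'],s['tcp_pos'].round(4),s['contact_force'].round(1),s['torque'].round(2))
im=grab_frame('side'); cv2.imwrite('pics/s14.png',im[:,:,::-1])
m=smask(im,(225,180,290,230))
for v in range(196,218): print(v,''.join('#' if m[v,c] else '.' for c in range(230,265)))
b=cv2.imread('pics/side0.png')[:,:,::-1].copy(); hsv=cv2.cvtColor(b,cv2.COLOR_RGB2HSV); hs=cv2.cvtColor(im,cv2.COLOR_RGB2HSV)
print('home: val of handle side', [hsv[v,248].tolist() for v in range(200,220,2)]); print('now',[hs[v,248].tolist() for v in range(200,220,2)])
```

```text
25.6 [ 0.4918 -0.2585  0.0966] [-0.2 -0.2 -1.9] [-0.26  0.74  0.05]
196 ...................................
197 ...................................
198 ...................................
199 ...................................
200 ..............####.................
201 ..............####.................
202 .............##..#.................
203 ............###......##............
204 ............##.......##............
205 .............#.....................
206 ............###....................
207 ........##...###...................
208 .......#####..#####................
209 ........#############..............
210 .......###############.............
211 ........#############..............
212 ........###########................
213 ..........#####....................
214 ............#......................
215 ...................................
216 ...........#.......................
217 ..........#........................
home: val of handle side [[19, 117, 120], [20, 114, 119], [20, 138, 61], [19, 132, 54], [21, 130, 57], [17, 121, 57], [18, 127, 58], [12, 178, 66], [10, 174, 66], [11, 170, 66]]
now [[113, 97, 21], [135, 204, 5], [120, 20, 50], [114, 28, 45], [20, 117, 59], [18, 126, 67], [17, 141, 67], [10, 158, 79], [11, 177, 75], [12, 164, 81]]
```

Request:
apply_moves(offset=[[-0.04,-0.015,-0.082],[-0.04,-0.015,-0.082],[0,0,0]], twist=[[0,0,0],[0,0,0],[0,0,0]], grip=[0,0,0])

```text
time: 25.95
tcp_pos: [0.4902, -0.2591, 0.0933]
tcp_rot: [179.5, -23.7, 19.6]
contact_force: [0.3, -0.1, -1.9]
opening: 0.013
grip_force: 30.0
```

Request:
apply_moves(offset=[[-0.03,-0.01,-0.08],[-0.03,-0.01,-0.08],[0,0,0]], twist=[[0,0,0],[0,0,0],[0,0,0]], grip=[0,0,0])

```text
time: 26.25
tcp_pos: [0.489, -0.2595, 0.0901]
tcp_rot: [179.5, -23.7, 19.6]
contact_force: [-0.8, -0.2, 0.4]
opening: 0.013
grip_force: 30.0
```

Run:
```python
from h import *
s=sense(); print(s['time'],s['tcp_pos'].round(4),s['contact_force'].round(1),s['torque'].round(2))
im=grab_frame('side'); cv2.imwrite('pics/s15.png',im[:,:,::-1])
m=smask(im,(225,180,290,230))
for v in range(198,220): print(v,''.join('#' if m[v,c] else '.' for c in range(230,265)))
b=cv2.imread('pics/side0.png')[:,:,::-1].copy(); m=smask(b,(225,180,290,230))
for v in range(196,220): print('h',v,''.join('#' if m[v,c] else '.' for c in range(230,280)))
```

```text
26.25 [ 0.489  -0.2595  0.0901] [-0.8 -0.2  0.4] [-0.27  0.6   0.01]
198 ...................................
199 ...................................
200 .......................##..........
201 .......................#...........
202 ...................................
203 ..............##...................
204 .............####..................
205 ............#####..................
206 ............##......##.............
207 ...........##.......##.............
208 ...........##......................
209 ...........###.....................
210 .......##..####....................
211 .......####..#####.................
212 .......############................
213 .......#############...............
214 .......###########.................
215 ........########...................
216 ..........###......................
217 ..........#........................
218 .........#.........................
219 ........#..........................
h 196 ..................................................
h 197 ..................................###.....##......
h 198 ...............................
[... 516 characters left out ...]
................
h 208 .........####################.....................
h 209 .........##################..............#........
h 210 .........###############..........................
h 211 ........###############...........................
h 212 .........###########..............................
h 213 ...........#####..................................
h 214 ............##....................................
h 215 ..................................................
h 216 ...........#......................................
h 217 ..........#.......................................
h 218 .........#........................................
h 219 ........#.........................................
```

Request:
apply_moves(offset=[[0.1,0.035,0.05],[0.1,0.035,0],[0.1,0.03,0],[0,0,0]], twist=[[0,0,0],[0,0,0],[0,0,0],[0,0,0]], grip=[0,0,0,0])

```text
time: 26.7
tcp_pos: [0.4955, -0.2579, 0.0918]
tcp_rot: [179.5, -23.7, 19.7]
contact_force: [-1.9, -0.2, 2.1]
opening: 0.0127
grip_force: 30.0
```

Run:
```python
from h import *
s=sense(); print(s['time'],s['tcp_pos'].round(4),s['contact_force'].round(1),s['torque'].round(2))
im=grab_frame('side'); m=smask(im,(225,180,290,230))
for v in range(198,218): print(v,''.join('#' if m[v,c] else '.' for c in range(230,265)))
```

```text
26.7 [ 0.4955 -0.2579  0.0918] [-1.9 -0.2  2.1] [-0.27  0.91  0.  ]
198 ...................................
199 ...................................
200 ...................................
201 ................###................
202 ...............####................
203 ..............##...................
204 ..............##......###..........
205 .............##........#...........
206 .............###...................
207 .............####..................
208 .........###...####................
209 .........#####.######..............
210 .........##############............
211 ........###############............
212 ........############...............
213 ..........#########................
214 ............##.....................
215 ...................................
216 ...........#.......................
217 ..........#........................
```

Request:
apply_moves(offset=[[0,0,0],[0,0,0],[0,0,0],[0,0,0],[0,0,0],[0,0,0],[0,0,0],[0,0,0],[0,0,0],[0,0,0]], twist=[[0,0,0],[0,0,0],[0,0,0],[0,0,0],[0,0,0],[0,0,0],[0,0,0],[0,0,0],[0,0,0],[0,0,0]], grip=[0.25,0.35,0.5,0.8,0.8,0.8,0.8,0.8,0.8,0.8])

```text
time: 27.75
tcp_pos: [0.4953, -0.2576, 0.0914]
tcp_rot: [179.5, -23.7, 19.7]
contact_force: [0.9, 0.0, 0.1]
opening: 0.0692
grip_force: 0.0
```

Run:
```python
from h import *
s=sense(); print(s['time'],s['tcp_pos'].round(4),s['contact_force'].round(1),s['opening'])
im=grab_frame('side'); cv2.imwrite('pics/s16.png',im[:,:,::-1]); m=smask(im,(225,180,290,230))
for v in range(194,218): print(v,''.join('#' if m[v,c] else '.' for c in range(230,285)))
```

```text
27.75 [ 0.4953 -0.2576  0.0914] [0.9 0.  0.1] 0.06924645246463061
194 .......................................................
195 .......................................................
196 ........#..............................................
197 .................................................#.....
198 .................................................#.....
199 ................................................#......
200 ...............#.......................................
201 ...............#...............................#.......
202 ..............................................#........
203 ..............................................#........
204 ................................................#......
205 ..........###.....................................#....
206 ..........###......................................##..
207 ..........###.........................................#
208 .........#####.........................................
209 .........#####.........................................
210 .........#######.......................................
211 ........#########......................................
212 ..........##########......##...........................
213 ............####..........#............................
214 .......................................................
215 .......................................................
216 ...........#...........................................
217 ..........#...........................................#
```

Request:
apply_moves(offset=[[-0.15,-0.05,0.35],[-0.28,-0.1,0.68],[-0.28,-0.1,0.68],[-0.28,-0.1,0.68],[-0.2,-0.1,0.8],[0,0,1],[0,0,1],[0,0,1],[0,-0.5,1],[0,-1,0],[0,-1,0],[0,-1,0],[0,-1,0],[0,-1,0],[0,-1,0],[0,-1,0],[0,-1,0],[0,-1,0],[0,-0.5,0],[0,0,0]], twist=[[0,0,0],[0,0,0],[0,0,0],[0,0,0],[0,0,0],[0,0,0],[0,0,0],[0,0,0],[0,0,0],[0,0,0],[0,0,0],[0,0,0],[0,0,0],[0,0,0],[0,0,0],[0,0,0],[0,0,0],[0,0,0],[0,0,0],[0,0,0]], grip=[0.8,0.8,0.8,0.8,0.8,0.8,0.8,0.8,0.8,0.8,0.8,0.8,0.8,0.8,0.8,0.8,0.8,0.8,0.8,0.8])

```text
time: 29.8
tcp_pos: [0.4705, -0.468, 0.2356]
tcp_rot: [179.5, -23.6, 19.5]
contact_force: [1.1, -0.8, -0.2]
opening: 0.0696
grip_force: 0.0
```

Run:
```python
from h import *
s=sense(); print(s['time'],s['tcp_pos'].round(4),s['contact_force'].round(1))
for n,roi in(('side',(225,180,290,240)),('top',(235,165,295,235))):
    im=grab_frame(n); cv2.imwrite(f'pics/f_{n}.png',im[:,:,::-1]); b=cv2.imread(f'pics/{n}0.png')[:,:,::-1]
    d=cv2.absdiff(im,np.ascontiguousarray(b)).max(2); u0,v0,u1,v1=roi; print(n,'diff>30 px in rest roi',(d[v0:v1,u0:u1]>30).sum(),'frac')
    for v in range(v0,v1,2): print(v,''.join('#' if d[v,c]>30 else '.' for c in range(u0,u1)))
t=cv2.imread('pics/f_top.png')[:,:,::-1].copy(); print(*beads(t,C,YAW),sep='\n')
hsv=cv2.cvtColor(t,cv2.COLOR_RGB2HSV); m=cv2.inRange(hsv,(2,90,30),(18,255,255)); n,_,st,ce=cv2.connectedComponentsWithStats(m)
for k in range(1,n):
    if st[k,4]>2 and 80<ce[k][0]<178 and 148<ce[k][1]<234: print(st[k,4],ce[k].round(1))
```

```text
29.8 [ 0.4705 -0.468   0.2356] [ 1.1 -0.8 -0.2]
side diff>30 px in rest roi 2565 frac
180 ###########.#####################################################
182 ##########.######################################################
184 #########.#######################################################
186 #######..########################################################
188 #######.#########################################################
190 ########.########################################################
192 #########.#######################################################
194 ##########.######################################################
196 ############.###############....#################################
198 ###############.#############.####...############################
200 ################.################################################
202 ##################.#######.############......###.################
204 ################.##...##....##..#####........####.#.#############
206 ###############.####.........######...........#.#......##########
208 ###############...............
[... 3055 characters left out ...]
..............
225 ............................................................
227 ............................................................
229 ............................................................
231 ............................................................
233 ............................................................
(np.int32(69), [126.0, 158.9], [70.0, -14.0])
(np.int32(73), [141.8, 161.1], [57.0, -50.0])
(np.int32(69), [105.8, 186.8], [14.0, 47.0])
(np.int32(64), [141.6, 196.0], [-27.0, -33.0])
(np.int32(69), [131.1, 203.5], [-39.0, -5.0])
(np.int32(6), [108.0, 211.5], [-46.0, 54.0])
84 [126.1 158.9]
87 [142.1 161.3]
106 [106.8 187.1]
181 [137.  200.1]
9 [107.7 211.9]
```

Run:
```python
from h import *
t=cv2.imread('pics/f_top.png'); s=cv2.imread('pics/s10.png')
for im,(u0,v0,u1,v1) in((t,(84,176,124,220)),(s,(172,104,212,126))):
    hsv=cv2.cvtColor(im,cv2.COLOR_BGR2HSV)
    for v in range(v0,v1): print(v,''.join('#' if (h<19 and S>110 and V>60) else 'o' if (h<19 and S>80 and V>25) else '.' for h,S,V in hsv[v,u0:u1].astype(int)))
for x,y in ((12,20),(12,70),(12,47)): print((x,y),[np.round(proj('top',(*(C+x/1e3*SX+y/1e3*SY),z)),1).tolist() for z in(.09,.02)])
```

```text
176 ........................................
177 ........................................
178 ........................................
179 ........................................
180 ........................................
181 ........................................
182 .....................o###oo.............
183 ...................o#####ooo............
184 ..................o#######ooo...........
185 ..................########ooo...........
186 .................o#########oo...........
187 .................o########ooo...........
188 .................o########ooo...........
189 ..................########ooo...........
190 ..................o######oooo...........
191 ...................o####oooo............
192 ....................o#ooooo.............
193 ........................................
194 ........................................
195 ...o....................................
196 ........................................
197 ........................................
198 ........................................
199 ........................................
200 ................
[... 1294 characters left out ...]
.............####..................
114 .......oooo#o...#######.................
115 ......ooo#.....#########................
116 .......#.......#########................
117 ..ooo..........########oo...............
118 .oo#...........######oooo...............
119 oo......o......oooooooooo...............
120 ................oooooooo................
121 ................oooooooo................
122 .................ooooo..................
123 ........................................
124 ........................................
125 ........................................
(12, 20) [[116.8, 185.1], [125.2, 188.2]]
(12, 70) [[96.3, 189.6], [106.1, 192.4]]
(12, 47) [[105.8, 187.6], [114.9, 190.5]]
```

```bash
python3 -c "
from rig import *
print(job_done())"
```

```text
the job is handed in; nothing more can be done
None
```

I handed the job in at about 30 s: the stick is back in its rest, all five large beads are in the hoop, and no small bead shows on the stand's top, though I could see only one of the four in the tray.

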